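Eject the red memory cartridge from the push-push dock

ROBOT

A 6-joint arm with a two-finger parallel gripper is mounted at the origin on a cart in front of the work surface, level with it; the furniture and walls round the work are solid. World frame = base frame: x ahead of the robot, y to its left, z up, the work surface at z = 0. Lengths are in m, angles in degrees, forces in N, time in s.
With the tool pointing down it reaches from about 0.35 to 0.775 m from the base axis. Payload 7.3 kg.
Tool frame: the origin (TCP) lies midway between the tips of the shut fingers; the grasp point (between the pads) lies 19 mm behind it; y points along the fingers, x is the direction in which the jaws open and shut, and the axes are right-handed (so a half turn about y gives the same grasp; the last joint's range is limited). The gripper opens to 92 mm and grips with 3 to 60 N. Pads are 19 mm wide; open, the fingers measure 130 mm over their backs; the gripper's body (75 mm by 190 mm) begins 47 mm behind the grasp point.
Start: joints at [62.281, 19.595, 87.324, -0, 73.075, -8.365], TCP at [0.174, 0.495, 0.227] pointing down, gripper open.
Joint ranges: [-145.02, 145.02], [-44.19, 115.74], [2.07, 154.8], [-57.11, 237.11], [16.16, 152.29], [-177.93, 177.93]. Speed limits (degrees/s): [147.25, 147.25, 180, 180, 180, 180].

INTERFACE

Orientations are given as a 3x3 rotation matrix whose columns are the frame's x, y, z axes.
In Python, from bench import state, grab_frame, sign_off, search_frame, pinpoint gives the robot as it stands.
- The arm moves only by the shell command python3 -m handwheel 'ROWS' [FORCE]. ROWS is JSON, a list of rows, each a list of 7 numbers: the turn, a rotation vector about the tool's x, y, z in rad, then the shift along the tool's x, y, z in cm, then the closure, from 0 (fully open) to 1 (shut). In form: [[ax, ay, az, x, y, z, hand], ...]. A call has 1 to 5 rows; each row is the pose to reach, as a shift and turn from the pose measured when the call began, along the tool's axes at that moment; what a row does not reach only later rows make up. A row lasts 1/8 s, in which the tool goes at most 62.5 mm and 10.7 degrees, less where a joint would pass 70% of its speed; a pose out of reach is approached as far as the arm can. A call with a gripper value outside its range is refused whole. The fingers move at their own pace and stop on an object; FORCE is the grip in N (left out, the last holds). Time passes only in rows, so rows that repeat a pose let the fingers close. It gives the time, the measured TCP pose, the force and the opening at its end, in the units of the state.
- state(): the state, without advancing time (a new reading comes with each control period).
- grab_frame(name): name is "scene" or "top" or "wrist"; returns a dict with "image" (384x512x3 uint8, red, green, blue), "z_map" (384x512 float32, m along the optical axis (not along the pixel's ray), 0 where there is no reading), "fx", "fy", "cx", "cy" (pixels), "R" (3x3) and "t" (3): a world point X has camera coordinates R X + t; the wrist camera has in their place "tool_from_camera" (4x4, takes a point from camera to tool coordinates, whose origin is the TCP and whose axes are the tool frame's). Camera axes: x right, y down, z forward; pixel columns grow to the right and rows downward; lengths in m; the calibration is good to about 2 mm. A picture is of the moment at which its call begins: read the wrist's pose just before it.
- sign_off(): hands the job in, once; it reports no verdict.
Trained networks look in the newest picture that a camera, given by its name, has taken for a name from the list of things; names that differ only in an ending like _2 or _b are one class to them, and where a whole thing is asked for, a point or a joint stands for the part that bears it (a point fixed in the world has none). Each returns a list of dicts, best first, with "confidence" (0 to 1); they miss things now and then, are a little off and sometimes report something else, mostly with a low value. They report only what shows in the picture. A call takes as long as a camera call. They do not tell look-alikes from the thing itself.
- search_frame(camera, label): "position" ([x, y, z] in m, in world coordinates, good to about 4 mm: the middle of the surface that is visible of it).
- pinpoint(camera, label): "position" ([x, y, z] in m, in world coordinates, good to about 4 mm: a listed point, or the origin of a listed thing).
The state is a dict: "t": time; "q": joint angles; "joint_vel": joint speeds; "tau": joint torques, N m; "tool_pos": TCP position; "tcp_rot": TCP orientation; "wrist_force": force on the tool from outside, world axes, zero at the start; "torque": the same for the moment, N m; "opening": opening from 0.0 (shut) to 1.0 (fully open).
Only numpy, scipy, OpenCV 4.12 (cv2) and the standard library are available. Lean on these libraries where they do the work, as an engineer would, in place of code of your own. Each camera call takes 0.05 s, during which the arm holds its last target. There are 200 camera calls.

TASK

Take the red memory cartridge out of the two-bay dock and stand it upright in the black tray. It is latched: first press it straight down, deeper into its bay, until the latch lets go, and let it spring up before you draw it out by its head. Leave the blue cartridge latched in its bay.

Things in the scene. Friction and masses are not known exactly. Their poses are not given: they have to be found in the camera images.
- red_cartridge_mid (a point): Centre of the red cartridge, the one to take: upright loose block 26 (x) x 44 (y) x 60 mm tall, about 0.12 kg, flat top 30 mm above this point, foot 30 mm below it. Its axes are parallel to the dock's. Latched, its top is 14 mm proud of the dock; sprung up, 38 mm proud with 22 mm still in the bay (1 mm play): grip the head there, across x or y.
- blue_cartridge_mid (a point): Centre of the blue cartridge, same shape, latched in the same way in the other bay (either colour may be in either bay). Leave it alone.
- dock: Grey two-bay dock, 90 (x) x 190 (y) x 66 mm tall, fixed on the worktop; origin at the centre of its underside, z up, black front panel on its -x side. Bays open upward, at x = 0, y = +42.5 and -42.5 mm.
- dock_top (a point): Centre of the dock's top face. Latch: a cartridge pressed down 5 mm with about 4 N is let go (press 6 to 8 mm; hard stop at 10 mm, head then still 4 mm proud). When the press is lifted a soft spring raises it in about 1 s to 24 mm above its first height, where it rests. The latch does not catch again; a latched cartridge cannot be pulled out.
- tray: Black open tray, 100 (x) x 130 (y) mm, rim 14 mm high, walls and floor 4 mm thick, fixed on the worktop; origin at the centre of its underside, z up.
Things that resemble listed ones, but are neither listed nor needed, are in the scene too. There is more than one size of the part that bears red_cartridge_mid; the job needs the largest.

How it is judged:
By the outcome, as a careful person would: the job done as asked, in the order asked, and still so for the second after the job is handed in, with the robot touching nothing.
It also fails if it takes over 48 s, if anything falls off the work surface, if the arm or the gripper's body presses on something with over 40 N, if the wrist force passes 120 N, or if a joint passes its speed limit or range.

## Working session

There is one attempt and no reset: what is moved stays moved. The work goes in short steps, Python scripts to look and compute and a shell command to move; the robot and the scene stay as the last step left them, time stands still between calls to the robot, and variables do not carry over. Pictures are saved under pics/ and viewed, about 8 in all and at most 12, crops included, and the job is handed in when it is done.

```bash
mkdir -p pics; cat > h.py <<'E'
import numpy as np, cv2
from bench import *
def snap(cam,fn):
    s=state(); f=grab_frame(cam); cv2.imwrite('pics/'+fn,cv2.cvtColor(f['image'],cv2.COLOR_RGB2BGR)); 
    if cam=='wrist':
        T=np.eye(4);T[:3,:3]=s['tcp_rot'];T[:3,3]=s['tool_pos'];W=T@f['tool_from_camera']
    else:
        W=np.eye(4);W[:3,:3]=np.array(f['R']).T;W[:3,3]=-W[:3,:3]@np.array(f['t'])
    v,u=np.mgrid[:384,:512];z=f['z_map']
    P=np.stack([(u-f['cx'])/f['fx']*z,(v-f['cy'])/f['fy']*z,z],-1)@W[:3,:3].T+W[:3,3]
    P[z==0]=np.nan
    return s,f,P
E
python3 - <<'E'
from h import *
np.set_printoptions(precision=3,suppress=True)
for c in ['top','scene']:
    s,f,P=snap(c,c+'1.png')
    for l in ['red_cartridge_mid','blue_cartridge_mid','dock','dock_top','tray']:
        for fn in (search_frame,pinpoint):
            print(c,l,fn.__name__,[(np.round(d['position'],3).tolist(),round(d['confidence'],2)) for d in fn(c,l)][:5])
s=state();print(s['t'],s['tool_pos'],s['tcp_rot'],s['wrist_force'])
a=[cv2.imread(f'pics/{c}1.png') for c in('top','scene')]
cv2.imwrite('pics/both.png',cv2.resize(np.vstack(a),(800,1200))[:600]);
E
```

```text
top red_cartridge_mid call [([0.555, -0.011, 0.039], 0.68), ([0.527, -0.119, 0.081], 0.58), ([0.422, -0.116, 0.039], 0.48)]
top red_cartridge_mid call [([0.532, -0.119, 0.053], 0.65), ([0.554, -0.01, 0.02], 0.52), ([0.424, -0.114, 0.017], 0.42)]
top blue_cartridge_mid call [([0.532, -0.203, 0.08], 0.71)]
top blue_cartridge_mid call [([0.536, -0.205, 0.049], 0.85)]
top dock call [([0.523, -0.152, 0.065], 0.74)]
top dock call [([0.535, -0.16, -0.003], 0.74)]
top dock_top call [([0.52, -0.159, 0.071], 0.96), ([0.51, 0.223, 0.005], 0.58)]
top dock_top call [([0.532, -0.163, 0.066], 0.88)]
top tray call [([0.507, 0.225, 0.002], 0.75)]
top tray call [([0.506, 0.225, 0.001], 0.7), ([0.529, -0.161, 0.07], 0.64)]
scene red_cartridge_mid call [([0.522, -0.122, 0.078], 0.89), ([0.548, -0.022, 0.027], 0.55), ([0.414, -0.127, 0.044], 0.54)]
scene red_cartridge_mid call [([0.557, -0.018, 0.017], 0.75), ([0.53, -0.12, 0.049], 0.53), ([0.423, -0.119, 0.023], 0.5)]
scene blue_cartridge_mid call [([0.526, -0.204, 0.079], 0.91)]
scene blue_cartridge_mid call [([0.535, -0.202, 0.047], 0.8), ([0.534, -0.158, -0.002], 0.59)]
scene dock call [([0.5, -0.17, 0.066], 0.71)]
scene dock call [([0.533, -0.161, -0.002], 0.76)]
scene dock_top call [([0.499, -0.173, 0.061], 0.77)]
scene dock_top call [([0.533, -0.162, 0.061], 0.66)]
scene tray call []
scene tray call [([0.508, 0.227, -0.006], 0.71)]
1.1 [0.174 0.495 0.227] [[ 0.331  0.    -0.943]
 [ 0.943  0.     0.331]
 [ 0.    -1.    -0.   ]] [-0.743 -1.452 -0.001]
```

View pics/top1.png

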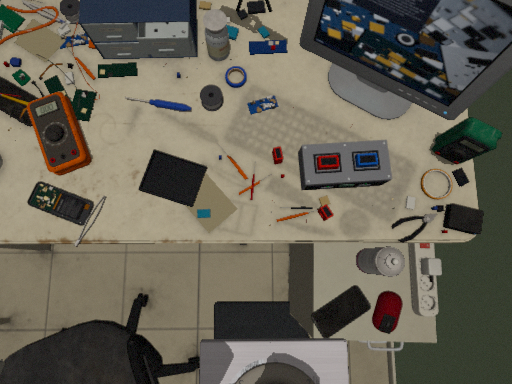

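View pics/scene1.png

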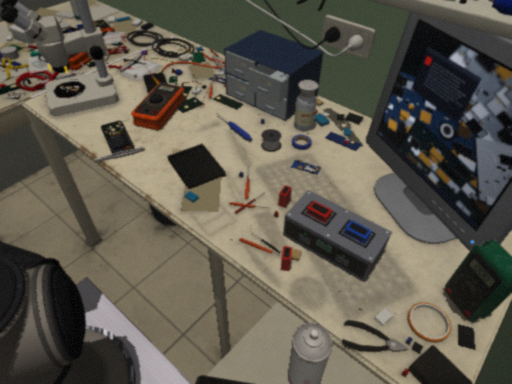

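The top view shows the dock at about (345,165), with the red cartridge in its left bay at (328,162) and the blue one at (367,160). The tray is at (173,178). The red blocks at (278,155) and (325,212) are smaller decoys. Next I'll measure the yaw and positions.

```bash
cat >> h.py <<'E'
def measure(f,P):
    im=f['image'].astype(int);r,g,b=im[...,0],im[...,1],im[...,2]
    X,Y,Z=np.moveaxis(P,-1,0)
    box=lambda x0,x1,y0,y1:(X>x0)&(X<x1)&(Y>y0)&(Y<y1)
    D=box(.45,.62,-.3,-.03); T=box(.40,.62,.12,.33)
    for n,m in dict(red=D&(r>g+50)&(r>b+50)&(Z>.07),blue=D&(b>r+35)&(Z>.07),docktop=D&(Z>.055)&(Z<.1),tray=T&(im.max(-1)<60)).items():
        p=P[m]
        if len(p)<15: print(n,len(p));continue
        (c,wh,a)=cv2.minAreaRect(p[:,:2].astype(np.float32))
        print(n,len(p),np.round(c,4),np.round(wh,3),round(a,1),'z',np.round(np.percentile(p[:,2],[5,50,95]),4))
E
python3 - <<'E'
from h import *
for c in ['top','scene']:
    s,f,P=snap(c,c+'2.png'); measure(f,P)
E
```

```text
red 156 [ 0.5298 -0.1172] [0.026 0.044] 3.5 z [0.075  0.0797 0.0821]
blue 165 [ 0.5349 -0.2018] [0.026 0.044] 2.2 z [0.0733 0.0797 0.0822]
docktop 3591 [ 0.5311 -0.1603] [0.094 0.191] 3.8 z [0.0624 0.0661 0.0805]
tray 2400 [0.5065 0.2274] [0.13  0.099] 71.9 z [0.0013 0.004  0.0138]
red 139 [ 0.5306 -0.1184] [0.027 0.044] 2.6 z [0.0776 0.0798 0.0817]
blue 186 [ 0.535 -0.203] [0.029 0.044] 3.7 z [0.0756 0.0796 0.0814]
docktop 3815 [ 0.5321 -0.16  ] [0.095 0.191] 3.8 z [0.0585 0.0661 0.0804]
tray 1457 [0.5045 0.2137] [0.168 0.13 ] 81.3 z [0.0024 0.0046 0.0137]
```

```bash
cat >> h.py <<'E'
from scipy.spatial.transform import Rotation as Ro
def go(pos,ang):
    "ang: world angle (deg) of tool x, tool down"
    s=state();R=np.array(s['tcp_rot']);a=np.radians(ang)
    x=np.array([np.cos(a),np.sin(a),0]);y=np.array([0,0,-1.])
    Rt=np.stack([x,y,np.cross(x,y)],1)
    print('t',s['t'],'turn',np.round(Ro.from_matrix(R.T@Rt).as_rotvec(),3),'shift cm',np.round(R.T@(np.array(pos)-s['tool_pos'])*100,2),'F',np.round(s['wrist_force'],1),'pos',np.round(s['tool_pos'],4),'open',s['opening'])
E
python3 -m handwheel '[[0,-0.15,0,-4,0,-4.7,1],[0,-0.3,0,-8,0,-9.4,1],[0,-0.396,0,-12,0,-14,1],[0,-0.396,0,-16,0,-18.7,1],[0,-0.396,0,-20,0,-23.4,1]]' 20
python3 -c "
from h import *
go([.530,-.1175,.16],93.4)"
```

```text
t: 1.82
tool_pos: [0.3292, 0.2275, 0.227]
tcp_rot: [[-0.059, 0.001, -0.998], [0.998, 0.001, -0.059], [0.0, -1.0, -0.001]]
wrist_force: [0.5, -0.0, 1.2]
opening: 0.507
t 1.825 turn [ 0.001 -0.001  0.   ] shift cm [-35.62   6.71 -18.01] F [ 0.5 -0.   1.2] pos [0.3292 0.2275 0.227 ] open 0.507279865472018
```

```bash

python3 -m handwheel '[[0,0,0,-5,0,-2.5,1],[0,0,0,-10,0,-5,1],[0,0,0,-15,0,-7.6,1],[0,0,0,-20,0,-10,1],[0,0,0,-25,0,-12.6,1]]'
python3 -c "
from h import *
go([.530,-.1175,.16],93.4)"
```

```text
t: 2.45
tool_pos: [0.4704, -0.0165, 0.2273]
tcp_rot: [[-0.058, 0.002, -0.998], [0.998, 0.001, -0.058], [0.001, -1.0, -0.002]]
wrist_force: [1.5, 0.6, -0.2]
opening: 0.005
t 2.45 turn [ 0.002 -0.001  0.001] shift cm [-10.43   6.73  -5.35] F [ 1.5  0.6 -0.2] pos [ 0.4704 -0.0165  0.2273] open 0.0052852197437410825
```

```bash

python3 -m handwheel '[[0,0,0,-5,1,-2.6,1],[0,0,0,-10.4,3,-5.35,1],[0,0,0,-10.4,5.5,-5.35,1],[0,0,0,-10.4,6.7,-5.35,1],[0,0,0,-10.4,6.7,-5.35,1]]'
python3 - <<'E'
from h import *
s,f,P=snap('wrist','w1.png'); measure(f,P)
for l in ['red_cartridge_mid','dock_top']: print([(np.round(d['position'],3),d['confidence']) for d in pinpoint('wrist',l)])
go([.530,-.1175,.085],93.4)
E
```

```text
t: 3.08
tool_pos: [0.5294, -0.1165, 0.1599]
tcp_rot: [[-0.059, 0.0, -0.998], [0.998, 0.001, -0.059], [0.001, -1.0, -0.0]]
wrist_force: [0.2, -0.1, 0.2]
opening: 0.003
red 959 [ 0.5289 -0.1173] [0.027 0.043] 4.2 z [0.0765 0.0801 0.0813]
blue 1072 [ 0.5268 -0.1543] [0.029 0.14 ] 8.7 z [0.0723 0.08   0.0813]
docktop 24268 [ 0.5303 -0.1594] [0.093 0.191] 3.8 z [0.0642 0.0663 0.0806]
tray 0
[(array([ 0.531, -0.118,  0.049]), 0.97), (array([ 0.428, -0.118,  0.024]), 0.97), (array([ 0.563, -0.01 ,  0.021]), 0.58)]
[(array([ 0.536, -0.16 ,  0.063]), 0.82)]
t 3.225 turn [ 0.004 -0.    -0.   ] shift cm [-0.07  7.66  0.08] F [ 0.7  0.1 -0.1] pos [ 0.5305 -0.1167  0.1616] open 0.005769024148672121
```

View pics/w1.png

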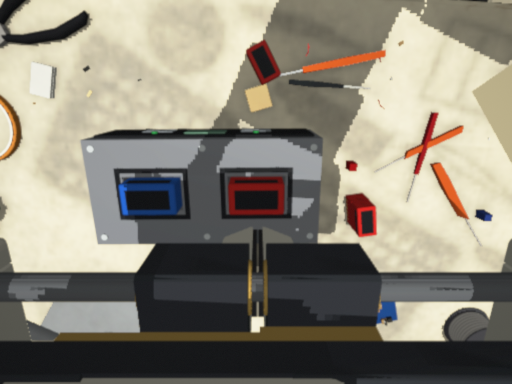

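The wrist view shows the red head at (257,197) and the shut fingers at (258,260), lined up in y. My measurement puts red at (0.5295, -0.1175). I'll go down next and press it.

```bash

python3 -m handwheel '[[0,0,0,-0.1,3,0.05,1],[0,0,0,-0.1,6,0.05,1],[0,0,0,-0.1,7.2,0.05,1],[0,0,0,-0.1,7.5,0.05,1],[0,0,0,-0.1,7.5,0.05,1]]'
python3 -c "
from h import *
go([.5295,-.1175,.073],93.4)"
```

```text
t: 3.85
tool_pos: [0.531, -0.1179, 0.0876]
tcp_rot: [[-0.059, 0.005, -0.998], [0.998, -0.001, -0.059], [-0.001, -1.0, -0.005]]
wrist_force: [1.4, -0.5, 1.5]
opening: 0.003
t 3.85 turn [ 0.005  0.    -0.001] shift cm [0.05 1.46 0.15] F [ 1.4 -0.5  1.5] pos [ 0.531  -0.1179  0.0876] open 0.002901982802051854
```

```bash

python3 -m handwheel '[[0,0,0,0,0.4,0.1,1],[0,0,0,0,0.7,0.1,1],[0,0,0,0,0.9,0.1,1],[0,0,0,0,1.1,0.1,1],[0,0,0,0,1.1,0.1,1]]'
python3 -c "
from h import *
go([.5295,-.1175,.073],93.4)"
```

```text
t: 4.47
tool_pos: [0.5299, -0.118, 0.0765]
tcp_rot: [[-0.06, 0.005, -0.998], [0.998, -0.001, -0.06], [-0.001, -1.0, -0.005]]
wrist_force: [-1.1, 0.7, 2.7]
opening: 0.006
t 4.475 turn [ 0.005  0.    -0.001] shift cm [0.06 0.35 0.04] F [-1.1  0.7  2.7] pos [ 0.5299 -0.118   0.0765] open 0.005650368853143489
```

```bash

python3 -m handwheel '[[0,0,0,0.05,0.2,0,1],[0,0,0,0.05,0.35,0,1],[0,0,0,0.05,0.38,0,1],[0,0,0,0.05,0.38,0,1]]'
python3 -c "
from h import *
go([.5295,-.1175,.073],93.4)"
```

```text
t: 4.97
tool_pos: [0.53, -0.1176, 0.0727]
tcp_rot: [[-0.06, 0.005, -0.998], [0.998, -0.001, -0.06], [-0.001, -1.0, -0.005]]
wrist_force: [-0.5, -0.9, 3.1]
opening: 0.002
t 4.975 turn [ 0.005  0.    -0.001] shift cm [ 0.01 -0.03  0.04] F [-0.5 -0.9  3.1] pos [ 0.53   -0.1176  0.0727] open 0.0019739303561162776
```

```bash

python3 -m handwheel '[[0,0,0,0,-1,0,1],[0,0,0,0,-4,0,0.8],[0,0,0,0,-7,0,0.35],[0,0,0,0,-8,0,0.35],[0,0,0,0,-8,0,0.35]]'
python3 -m handwheel '[[0,0,0,0,0,0,0.35],[0,0,0,0,0,0,0.35],[0,0,0,0,0,0,0.35],[0,0,0,0,0,0,0.35],[0,0,0,0,0,0,0.35]]'
python3 - <<'E'
from h import *
s,f,P=snap('wrist','w2.png'); measure(f,P)
s,f,P=snap('top','t3.png'); measure(f,P)
go([.5295,-.1175,.075],93.4)
E
```

```text
t: 5.6
tool_pos: [0.5297, -0.1174, 0.1529]
tcp_rot: [[-0.06, 0.006, -0.998], [0.998, -0.001, -0.06], [-0.001, -1.0, -0.006]]
wrist_force: [0.2, -0.1, -0.9]
opening: 0.388
t: 6.22
tool_pos: [0.5296, -0.1174, 0.1528]
tcp_rot: [[-0.06, 0.006, -0.998], [0.998, -0.001, -0.06], [-0.001, -1.0, -0.006]]
wrist_force: [0.1, 0.0, -0.2]
opening: 0.65
red 1686 [ 0.5281 -0.1171] [0.026 0.044] 3.9 z [0.0746 0.1035 0.105 ]
blue 1206 [ 0.5343 -0.2014] [0.027 0.044] 3.8 z [0.0721 0.0799 0.0811]
docktop 23217 [ 0.5302 -0.1596] [0.093 0.191] 3.7 z [0.0634 0.0662 0.0805]
tray 0
red 0
blue 0
docktop 275 [ 0.5107 -0.0764] [0.028 0.061] 82.2 z [0.0581 0.0656 0.0683]
tray 2390 [0.5062 0.2275] [0.129 0.098] 71.5 z [0.0012 0.004  0.0135]
t 6.325 turn [ 0.006  0.    -0.001] shift cm [0.   7.79 0.06] F [ 0.2 -0.5 -0.6] pos [ 0.5296 -0.1174  0.1529] open 0.6493153007306711
```

Red sprang up to a top height of 104 mm, and blue is still latched at 80 mm. I'll grip the head across y, with a 60 mm opening to clear blue.

```bash

python3 -m handwheel '[[0.006,0,0,0,3,0.06,0.35],[0.006,0,0,0,6,0.06,0.35],[0.006,0,0,0,7.7,0.08,0.35],[0.006,0,0,0,7.8,0.08,0.35],[0.006,0,0,0,7.8,0.08,1]]' 20
python3 -m handwheel '[[0,0,0,0,0,0,1],[0,0,0,0,0,0,1],[0,0,0,0,0,0,1],[0,0,0,0,0,0,1]]' 20
python3 -c "
from h import *
go([.5295,-.1175,.20],93.4)"
```

```text
t: 6.95
tool_pos: [0.5298, -0.1177, 0.0756]
tcp_rot: [[-0.06, 0.001, -0.998], [0.998, -0.002, -0.06], [-0.002, -1.0, -0.001]]
wrist_force: [-0.2, 0.8, 0.4]
opening: 0.587
t: 7.45
tool_pos: [0.5303, -0.1179, 0.076]
tcp_rot: [[-0.06, 0.002, -0.998], [0.998, -0.002, -0.06], [-0.002, -1.0, -0.002]]
wrist_force: [1.6, 0.3, 2.0]
opening: 0.481
t 7.45 turn [ 0.002  0.    -0.002] shift cm [  0.02 -12.4    0.05] F [1.6 0.3 2. ] pos [ 0.5303 -0.1179  0.076 ] open 0.48094343576437903
```

```bash

python3 -m handwheel '[[0,0,0,0,-1,0,1],[0,0,0,0,-2,0,1],[0,0,0,0,-3,0,1],[0,0,0,0,-5,0,1],[0,0,0,0,-8,0,1]]' 25
python3 - <<'E'
from h import *
s,f,P=snap('wrist','w3.png')
go([.5065,.2275,.156],71.7)
E
```

```text
t: 8.07
tool_pos: [0.5294, -0.1175, 0.1565]
tcp_rot: [[-0.06, 0.001, -0.998], [0.998, -0.001, -0.06], [-0.002, -1.0, -0.0]]
wrist_force: [0.5, 0.0, -0.9]
opening: 0.479
t 8.125 turn [ 0.008  0.379 -0.003] shift cm [34.67  0.34  0.45] F [ 2.  -0.6  1.8] pos [ 0.5317 -0.1183  0.1611] open 0.4787001593117621
```

View pics/w3.png

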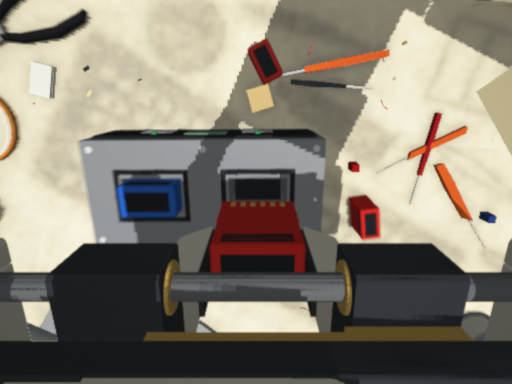

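The red cartridge is held at (257,235), clear of its now empty bay at (257,187), and blue is still seated at (150,200). I'll carry it to the tray.

```bash

python3 -m handwheel '[[0,0.05,0,4,0,0,1],[0,0.1,0,9,0,0,1],[0,0.17,0,14,0,0,1],[0,0.24,0,19,0,0.2,1],[0,0.3,0,24,0,0.3,1]]'
python3 -c "
from h import *
go([.5065,.2275,.1],71.7)"
```

```text
t: 8.75
tool_pos: [0.514, 0.1226, 0.1602]
tcp_rot: [[0.24, 0.008, -0.971], [0.971, -0.004, 0.24], [-0.002, -1.0, -0.009]]
wrist_force: [0.3, 0.8, -1.3]
opening: 0.479
t 8.75 turn [ 0.009  0.077 -0.002] shift cm [10.01  5.96  3.3 ] F [ 0.3  0.8 -1.3] pos [0.514  0.1226 0.1602] open 0.4791817689056814
```

```bash

python3 -m handwheel '[[0.005,0.04,0,4,0,1.3,1],[0.009,0.077,0,8,1,2.6,1],[0.009,0.077,0,10,3,3.3,1],[0.009,0.077,0,10,5,3.3,1],[0.009,0.077,0,10,6,3.3,1]]'
python3 -m handwheel '[[0,0,0,0,1.5,0,1],[0,0,0,0,3,0,1],[0,0,0,0,4,0,1],[0,0,0,0,5,0,1],[0,0,0,0,5,0,1]]'
python3 - <<'E'
from h import *
s,f,P=snap('top','t4.png'); s,f,P=snap('wrist','w4.png')
go([.5065,.2275,.036],71.7)
E
```

```text
t: 9.38
tool_pos: [0.5058, 0.2275, 0.0987]
tcp_rot: [[0.313, -0.002, -0.95], [0.95, -0.002, 0.313], [-0.003, -1.0, 0.001]]
wrist_force: [-0.4, 0.2, -1.5]
opening: 0.481
t: 10.0
tool_pos: [0.5053, 0.2272, 0.048]
tcp_rot: [[0.314, -0.003, -0.95], [0.95, -0.003, 0.314], [-0.004, -1.0, 0.002]]
wrist_force: [0.9, -0.5, -1.0]
opening: 0.479
t 10.1 turn [-0.001  0.001 -0.003] shift cm [ 0.03  1.29 -0.06] F [ 0.4  0.4 -1.8] pos [0.5059 0.2274 0.0489] open 0.47905180873050185
```

View pics/w4.png

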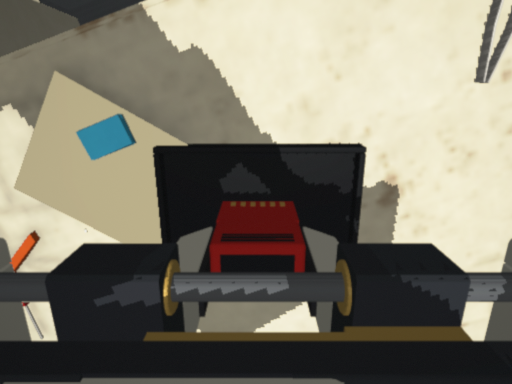

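The cartridge hangs at (257,235), inside the tray walls that run from column 157 to column 362. I'll lower it gently.

```bash

python3 -m handwheel '[[0,0,-0.003,0,0.5,0,1],[0,0,-0.003,0,0.9,0,1],[0,0,-0.003,0,1.1,0,1],[0,0,-0.003,0,1.2,0,1],[0,0,-0.003,0,1.2,0,1]]'
```

```text
t: 10.72
tool_pos: [0.5058, 0.2274, 0.0368]
tcp_rot: [[0.313, -0.001, -0.95], [0.95, 0.001, 0.313], [0.0, -1.0, 0.001]]
wrist_force: [-0.1, 1.0, -1.5]
opening: 0.476
```

```bash

python3 -m handwheel '[[0,0,0,0,0.05,0,1],[0,0,0,0,0.1,0,1],[0,0,0,0,0.15,0,1],[0,0,0,0,0.15,0,1]]'
```

```text
t: 11.22
tool_pos: [0.506, 0.2275, 0.0365]
tcp_rot: [[0.313, 0.0, -0.95], [0.95, 0.001, 0.313], [0.001, -1.0, 0.0]]
wrist_force: [-3.2, -1.6, 9.1]
opening: 0.476
```

Contact with the floor reads about 9 N. I'll release and rise.

```bash

python3 -m handwheel '[[0,0,0,0,0,0,0.5],[0,0,0,0,0,0,0.3],[0,0,0,0,0,0,0.1],[0,0,0,0,0,0,0.1],[0,0,0,0,0,0,0.1]]'
python3 -m handwheel '[[0,0,0,0,-1,0,0.1],[0,0,0,0,-4,0,0.1],[0,0,0,0,-8,0,0.1],[0,0,0,0,-12,0,0.1],[0,0,0,0,-14,0,0.1]]'
python3 -m handwheel '[[0,0,0,0,0,4,0.1],[0,0,0,0,0,9,0.1],[0,0,0,0,0,12,0.1],[0,0,0,0,0,12,0.1],[0,0,0,0,0,12,0.1]]'
python3 - <<'E'
from h import *
s,f,P=snap('wrist','w5.png'); 
im=f['image'].astype(int); m=(im[...,0]>im[...,1]+50)&(im[...,0]>im[...,2]+50)&(P[...,2]>.03)&(P[...,0]>.4)
p=P[m]; t=p[p[:,2]>.058]; print(len(p),len(t),np.percentile(p[:,2],[2,50,98]),cv2.minAreaRect(t[:,:2].astype(np.float32)))
s,f,P=snap('scene','s5.png');measure(f,P)
cv2.imwrite('pics/f.png',np.hstack([cv2.resize(cv2.imread('pics/'+n),(400,300)) for n in('w5.png','s5.png')]))
go([.5,.2,.2],71.7)
E
```

```text
t: 11.85
tool_pos: [0.506, 0.2275, 0.0365]
tcp_rot: [[0.313, -0.0, -0.95], [0.95, 0.001, 0.313], [0.001, -1.0, 0.0]]
wrist_force: [0.5, 0.6, 0.3]
opening: 0.874
t: 12.48
tool_pos: [0.5068, 0.2277, 0.1797]
tcp_rot: [[0.313, 0.004, -0.95], [0.95, 0.002, 0.313], [0.003, -1.0, -0.003]]
wrist_force: [-0.2, -0.7, -0.5]
opening: 0.899
t: 13.1
tool_pos: [0.3937, 0.2653, 0.18]
tcp_rot: [[0.313, 0.006, -0.95], [0.95, 0.002, 0.313], [0.004, -1.0, -0.005]]
wrist_force: [0.9, 0.7, -0.9]
opening: 0.898
886 162 [0.0308776  0.03979963 0.06474928] ((0.5121279358863831, 0.22628293931484222), (0.04354878142476082, 0.0074416836723685265), 71.12179565429688)
red 0
blue 187 [ 0.5356 -0.2028] [0.028 0.044] 2.9 z [0.0762 0.0796 0.0814]
docktop 3659 [ 0.532  -0.1606] [0.095 0.19 ] 3.6 z [0.0579 0.0659 0.0795]
tray 1694 [0.4791 0.222 ] [0.184 0.175] 83.6 z [0.0025 0.0071 0.4095]
t 13.2 turn [ 0.004 -0.     0.003] shift cm [ -2.84  -2.01 -12.12] F [-0.3 -0.2 -0.6] pos [0.3939 0.265  0.1795] open 0.8983004650787393
```

View pics/f.png

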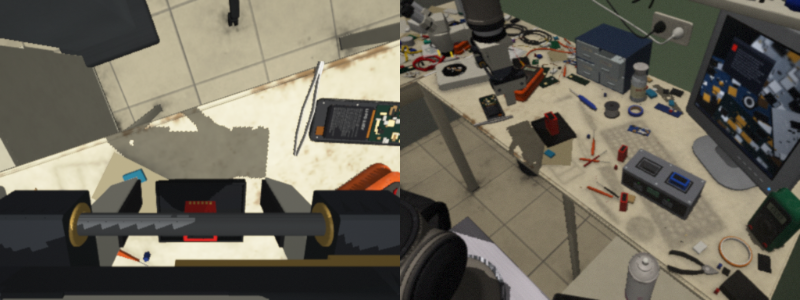

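The composite shows the red cartridge upright in the tray at (200,220) on the left and (552,125) on the right. Its top is about 64 mm high, as expected. The red bay is empty and blue is still latched at 80 mm.

```bash
python3 -c "
from bench import *
print(sign_off())"
```

```text
the job is handed in; nothing more can be done
None
```

The red cartridge is standing upright in the black tray, and the job is handed in at about 13 s of robot time, with the arm clear of everything.

- **Unlatching:** I pressed the red cartridge down about 7 mm with shut fingers, and it sprang up to 104 mm, as expected. The press read only 3.1 N at its lowest point.
- **Moving it:** I gripped the head across y, drew it straight up and set it down in the middle of the tray. Floor contact read about 9 N before I released it.
- **Last checks:** The cartridge's top is at about 64 mm and lined up with the tray. The red bay is empty, and the blue cartridge is still latched with its top at 80 mm.

The last wrist view was partly blocked by the gripper, so I measured only a strip of the red top face. The scene picture agreed that the cartridge is upright. No check failed.

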